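# Lock the claw arm onto the empty slotted post

## Robot

A 6-joint arm with a two-finger parallel gripper is mounted at the origin on the work surface. World frame = base frame: x ahead of the robot, y to its left, z up, the work surface at z = 0. Lengths are in m, angles in rad, forces in N, time in s.
With the tool pointing down it reaches from about 0.3 to 1 m from the base axis. Payload 5.1 kg.
Tool frame: the origin (TCP) lies on the mounting face of the last link; the fingertips stand 190 mm ahead of it and the grasp point (between the pads) lies 171 mm ahead of it (manip.nose_length is the distance from the TCP to the fingertips, in m); z points along the fingers, y is the direction in which the jaws open and shut (so a half turn about z gives the same grasp; the last joint's range is limited). The gripper opens to 95 mm and grips with 3 to 60 N. Pads are 20 mm wide; open, the fingers measure 119 mm over their backs; the gripper's body (75 mm by 180 mm) begins 59 mm behind the grasp point.
Start: joints at [1.135, 0.124, 1.65, -0, 1.367, -0.083], TCP at [0.225, 0.61, 0.405] pointing down, gripper open.
Joint ranges: [-2.61, 2.61], [-1.02, 2.33], [0.03, 2.71], [-1.35, 4.49], [0.32, 2.68], [-2.91, 2.91]. Speed limits (rad/s): [2.57, 2.57, 3.14, 3.14, 3.14, 3.14].

## Interface

Orientations are given as a rotation vector (axis times angle).
In Python, from station import manip gives the robot as it stands. The module is installed in compiled form; this text tells all that it offers.
- The arm moves only by the tool apply_moves, never from a script. Its argument "series" is a list of rows, each a list of 5 numbers: the opening, from -1 (shut) to 1 (fully open), then the shift along the world's x, y, z in cm, then the turn about the world's z in degrees. A call has 1 to 12 rows; each row is the pose to reach, as a shift and turn from the pose commanded when the call began; what a row does not reach only later rows make up. A row lasts 1/10 s, in which the tool goes at most 50 mm and 8.59 degrees, less where a joint would pass 70% of its speed; a pose out of reach is approached as far as the arm can. A call with a gripper value outside its range is refused whole. The fingers move at their own pace and stop on an object; "newtons" is the grip in N (left out, the last holds). Time passes only in rows, so rows that repeat a pose let the fingers close. It gives the time, the measured TCP pose, the force and the opening at its end, in the units of the state.
- manip.sense(): the state, without advancing time (a new reading comes with each control period).
- manip.get_image(name): name is "scene" or "top" or "wrist"; returns the picture (384x512x3 uint8, blue, green, red); there is no depth.
- manip.camera_params(name): a dict with "K" (3x3 intrinsics, pixels), "R" (3x3) and "t" (3): a world point X has camera coordinates R X + t. Camera axes: x right, y down, z forward; pixel columns grow to the right and rows downward; lengths in m; the calibration is good to about 2 mm. The wrist camera is an equidistant fisheye: a pixel r from the principal point sees the ray r / f radians off the axis. A picture is of the moment at which its call begins: read the wrist's pose just before it. camera_params takes no time and is no camera call; for the wrist camera it gives the pose at the moment of the call.
- manip.close_job(): hands the job in, once; it reports no verdict.
Trained networks look in the newest picture that a camera, given by its name, has taken for a name from the list of things; names that differ only in an ending like _2 or _b are one class to them, and where a whole thing is asked for, a point or a joint stands for the part that bears it (a point fixed in the world has none). Each returns a list of dicts, best first, with "p" (0 to 1); they miss things now and then, are a little off and sometimes report something else, mostly with a low value. They report only what shows in the picture. A call takes as long as a camera call. They do not tell look-alikes from the thing itself.
- manip.boxes_of(camera, thing): "location" ([x, y, z] in m, in world coordinates, good to about 4 mm: the middle of the surface that is visible of it).
- manip.pinpoint(camera, thing): "location" ([x, y, z] in m, in world coordinates, good to about 4 mm: a listed point, or the origin of a listed thing).
The state is a dict: "clock": time; "qpos": joint angles; "qvel": joint speeds; "joint_efforts": joint torques, N m; "ee_pos": TCP position; "orientation": TCP orientation; "ft_force": force on the tool from outside, world axes, zero at the start; "wrist_torque": the same for the moment, N m; "width": opening from 0.0 (shut) to 1.0 (fully open).
Only numpy, scipy, OpenCV 4.12 (cv2) and the standard library are available. Lean on these libraries where they do the work, as an engineer would, in place of code of your own. Each camera call takes 0.05 s, during which the arm holds its last target. There are 200 camera calls.

## Task

Hang the loose display arm that has claws on the empty slotted post: hook both claws into the two slots and let go of it, then, with the fingers, press it down until it is fully home and the catch has sprung out over it. Leave the arm locked there, and leave everything else where it stands.

Things in the scene. Friction and masses are not known exactly. Their poses are not given: they have to be found in the camera images.
- clawarm: The claw arm: loose aluminium display arm, an inverted T standing on its flat base flange, about 0.3 kg. Origin: centre of the flange's underside; +x to the clawed rear, z up. Flange x -85..+85, 44 wide (rear 11: 30 wide), 6 thick. Upturned nose 44 wide, 30 high at x -85. At the rear an upright spine, x +51..+85, 16 thick (y), top at z 105; notch 12 deep, z 6..26, in its rear face takes the catch
- claw_web (a point): The place to grip the claw arm, from above: point on the web at x 0, z 36 (the centre of mass is near x 10). The web is a plate 10 thick (y) on the midline, x -85..+51, from the flange up to z 55. Axes of the arm
- claw_tongue (a point): Tip of the claw arm's upper tongue (x 97, z 73). Two claws stand out of the spine's rear face (x 85) on the midline: each a neck 8 wide, 10 high, centred at z 38 and z 98, reaching to x 100.5, with a tongue 8 wide, x 93.5..100.5, hanging 20 below the neck's underside. Axes of the arm
- claw_back (a point): Point on the claw arm: midline, rear face of the spine (x 85), level of the flange's underside (z 0). Axes of the arm
- claw_top (a point): Point on the claw arm: centre of the spine's flat top (x 68, z 105), 34 x 16; the place to press. Axes of the arm
- post: The empty slotted post: fixed dark steel upright, nothing hung on it. Origin: table height, midline of the front face, which faces its own -x; z up. Front plate 60 wide, 6 thick (x 0..6), top at z 275, open behind. Two slots on the midline, 14 wide: z 158..196 and z 218..256. Base plate 120 wide, x -20..+110, 10 thick. On the front a sprung catch
- seat (a point): Point on the empty post: front face, midline, z 125: where claw_back lies when the arm is fully home, the two x axes parallel. The tongues pass through the slots while claw_back is 20 to 28 above it, and hook behind the plate (2.5 play) as the arm goes down. Let go, the arm sits on the catch about 13 high; about 8 to 15 N on the spine's top drives it home. Axes of the post
- catch (a joint): The empty post's sprung catch, 12 wide, a wedge standing 5 out of the front face at 10 to 22 above seat, ramp upwards: metres pushed in, 0 = fully out (free, or locked over the arm's rear lip), up to 0.008; spring about 9 N at 0, 12 N at 0.005
- used_post: The other post, same shape and size, with a short arm already on it (55 long, from 125 to 230 high, fixed). Origin and axes as for the empty post. Not to be used
- plain_arm: Loose shorter aluminium arm without claws: flange 110 x 44, web 10 thick to z 42, flat end plate 44 wide to z 76. Origin: centre of underside. Not to be used
- lens: Black lens standing on end, 76 diameter, 100 high. Origin: centre of underside
- hood: White lens hood, a ring 84 diameter, 55 high. Origin: centre of underside
- wrench: Red filter wrench lying flat, about 140 long, 68 wide, 10 high, open ring at its +x end. Origin: near its middle, underside
- bowl: Grey ceramic bowl with two small black caps in it, 112 diameter, 45 high, between the posts. Origin: centre of underside
- blower: Dark rubber dust blower standing on end in front of the bowl, 54 diameter, 150 high, slender nozzle up. Origin: centre of underside
Mind the look-alikes: they are no part of the job. What is shaped like the clawarm but green is not meant.

How it is judged:
By the outcome, as a careful person would: the job done as asked, in the order asked, and still so for the second after the job is handed in, with the robot touching nothing.
It also fails if it takes over 45 s, if anything falls off the work surface, if the arm or the gripper's body presses on something with over 40 N, if the wrist force passes 120 N, or if a joint passes its speed limit or range.

## Working session

There is one attempt and no reset: what is moved stays moved. The work goes in short steps, Python scripts to look and compute and a tool call to move; the robot and the scene stay as the last step left them, time stands still between calls to the robot, and variables do not carry over. Pictures are saved under pics/ and viewed, about 8 in all and at most 12, crops included, and the job is handed in when it is done.

Besides the shell and the picture viewer there is one more tool, called after "Emit:" as name([rows], argument=value, ...), one row to a line, values as JSON. apply_moves: Moves the arm, as the interface text tells. Its arguments: {"type":"object","properties":{"series":{"type":"array"},"newtons":{"type":"number"}},"required":["series"]}

```bash
mkdir -p pics; python3 - <<'E'
from station import manip
import cv2,numpy as np
s=manip.sense(); print(s['clock'],s['ee_pos'],s['orientation'],s['width'])
a=manip.get_image('scene');b=manip.get_image('top')
cv2.imwrite('pics/a.png',np.vstack([cv2.resize(a,(400,300)),cv2.resize(b,(400,300))]) if 0 else a)
cv2.imwrite('pics/b.png',b)
for c in ['scene','top']:
  for n in ['clawarm','claw_web','claw_tongue','claw_back','claw_top','post','seat','used_post','plain_arm']:
    print(c,n,[(np.round(d['location'],3).tolist(),round(d['p'],2)) for d in manip.pinpoint(c,n)][:4])
E
```

```text
0.0 [0.22451649 0.60973827 0.40353808] [-5.51211580e-01 -3.09236749e+00  3.02352071e-03] 0.9997270483255053
scene clawarm [([0.25, 0.339, -0.001], 0.83), ([0.587, 0.429, -0.002], 0.75), ([0.467, 0.103, -0.0], 0.59), ([0.518, 0.15, 0.108], 0.24)]
scene claw_web [([0.253, 0.342, 0.035], 0.72), ([0.584, 0.425, 0.035], 0.69), ([0.462, 0.107, 0.036], 0.63)]
scene claw_tongue [([0.539, 0.162, 0.07], 0.79), ([0.54, 0.344, 0.073], 0.75), ([0.191, 0.266, 0.074], 0.68)]
scene claw_back [([0.546, 0.354, -0.003], 0.91), ([0.192, 0.273, 0.003], 0.9), ([0.528, 0.157, 0.002], 0.55)]
scene claw_top [([0.554, 0.367, 0.106], 0.96), ([0.206, 0.292, 0.108], 0.92), ([0.516, 0.147, 0.11], 0.81)]
scene post [([0.652, 0.192, -0.001], 0.66), ([0.466, 0.104, -0.002], 0.39)]
scene seat [([0.651, 0.185, 0.125], 0.76)]
scene used_post [([0.639, -0.153, -0.002], 0.9)]
scene plain_arm [([0.435, -0.098, 0.004], 0.96)]
top clawarm [([0.47, 0.105, -0.003], 0.94), ([0.59, 0.428, -0.001], 0.75), ([0.251, 0.343, 0.002], 0.63), ([0.46, 0.263, -0.0], 0.6)]
top claw_web [([0.464, 0.1, 0.033], 0.96), ([0.254, 0.343, 0.036], 0.85), ([0.588, 0.427, 0.035], 0.73), ([0.641, -0.152, -0.002], 0.38)]
top claw_tongue [([0.534, 0.348, 0.076], 0.79), ([0.191, 0.26, 0.073], 0.7), ([0.54, 0.161, 0.072], 0.57)]
top claw_back [([0.542, 0.353, -0.003], 0.89), ([0.194, 0.276, -0.0], 0.72), ([0.529, 0.154, 0.003], 0.69), ([0.46, 0.262, -0.004], 0.62)]
top claw_top [([0.209, 0.285, 0.106], 0.93), ([0.548, 0.366, 0.106], 0.68), ([0.515, 0.143, 0.104], 0.59), ([0.533, 0.153, 0.0], 0.31)]
top post [([0.654, 0.19, -0.001], 0.79)]
top seat [([0.653, 0.184, 0.126], 0.91), ([0.466, 0.104, -0.001], 0.37)]
top used_post [([0.641, -0.151, 0.0], 0.92), ([0.555, -0.463, 0.002], 0.56)]
top plain_arm [([0.439, -0.102, -0.0], 0.81)]
```

View pics/a.png

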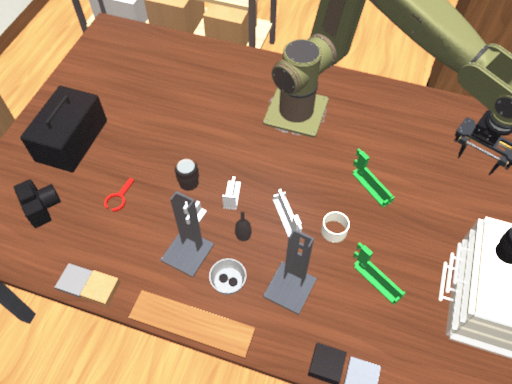

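View pics/b.png

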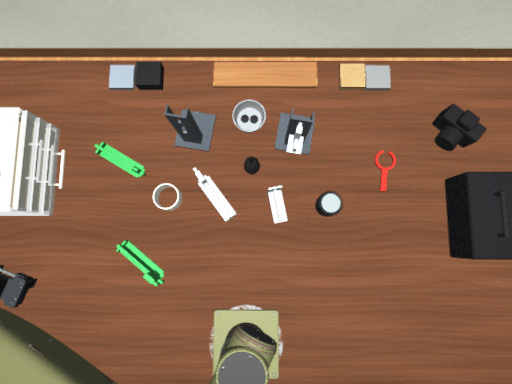

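The picture shows the aluminium clawarm, at about (215,197) in top, in front of the empty post at (190,127). The two green ones at (120,160) and (140,262) are the look-alikes. The other post at (295,133) already carries an arm. So the target is the detection at (0.468, 0.104), with yaw about 41°. I'll move above it and take a close look.

Emit:
apply_moves([
  [1, 24, -50.5, 0, 60],
  [1, 24, -50.5, 0, 60],
  [1, 24, -50.5, 0, 60],
  [1, 24, -50.5, 0, 60],
  [1, 24, -50.5, 0, 60],
  [1, 24, -50.5, 0, 60],
  [1, 24, -50.5, 0, 60],
  [1, 24, -50.5, 0, 60],
  [1, 24, -50.5, 0, 60],
  [1, 24, -50.5, 0, 60],
  [1, 24, -50.5, 0, 60],
  [1, 24, -50.5, 0, 60],
])

```text
clock: 2.2
ee_pos: [0.4653, 0.1021, 0.4051]
orientation: [-1.065, 2.955, -0.001]
ft_force: [-0.6, 1.2, -0.1]
width: 0.999
```

Emit:
apply_moves([
  [1, 0, 0, 0, 0],
  [1, 0, 0, 0, 0],
  [1, 0, 0, 0, 0],
])

```text
clock: 2.5
ee_pos: [0.4643, 0.1057, 0.4047]
orientation: [1.071, -2.954, -0.001]
ft_force: [0.6, 0.8, 0.5]
width: 1.002
```

```bash
cat > h.py <<'E'
from station import manip
import cv2,numpy as np
from scipy.spatial.transform import Rotation as R
def st():
    s=manip.sense(); Rm=R.from_rotvec(s['orientation']).as_matrix()
    print('t',round(s['clock'],2),'tcp',np.round(s['ee_pos'],4),'yaw_y',round(np.degrees(np.arctan2(Rm[1,1],Rm[0,1])),2),'z',np.round(Rm[:,2],3),'F',np.round(s['ft_force'],1),'w',round(s['width'],3))
    return s
def pp(cams,names,near=None,rad=.1):
    for c in cams:
        for n in names:
            L=[(np.round(d['location'],4),round(d['p'],2)) for d in manip.pinpoint(c,n)]
            if near is not None: L=[l for l in L if np.linalg.norm(l[0][:2]-near)<rad]
            print(c,n,[(l[0].tolist(),l[1]) for l in L][:3])
def proj(P,c):
    # pixel of world points for any camera
    k=manip.camera_params(c);X=np.atleast_2d(P)@np.array(k['R']).T+k['t'];K=np.array(k['K'])
    if c=='wrist':
        r=np.hypot(X[:,0],X[:,1]);th=np.arctan2(r,X[:,2]);u=X[:,:2]/r[:,None]*th[:,None]
    else: u=X[:,:2]/X[:,2:]
    return np.c_[u[:,0]*K[0,0]+K[0,2],u[:,1]*K[1,1]+K[1,2]]
E
python3 - <<'E'
from h import *
st(); im=manip.get_image('wrist'); cv2.imwrite('pics/c.png',im)
k=manip.camera_params('wrist');print(np.round(k['K'],1).tolist(),np.round(-np.array(k['R']).T@k['t'],3),np.round(k['R'],2).tolist())
for i in range(2):
  pp(['wrist'],['clawarm','claw_web','claw_tongue','claw_back','claw_top','post','seat','catch'])
  manip.get_image('wrist')
E
```

```text
t 2.5 tcp [0.4643 0.1057 0.4047] yaw_y 129.85 z [-0.  0. -1.] F [0.6 0.8 0.5] w 1.002
[[297.3, 0.0, 258.2], [0.0, 297.3, 195.9], [0.0, 0.0, 1.0]] [0.41  0.059 0.384] [[-0.64, 0.77, 0.0], [0.74, 0.62, 0.26], [0.2, 0.17, -0.97]]
wrist clawarm [([0.4679, 0.1007, -0.0051], 0.95), ([0.25, 0.3416, -0.0012], 0.66)]
wrist claw_web [([0.4622, 0.1001, 0.0311], 0.79), ([0.2522, 0.3422, 0.0373], 0.72), ([0.5889, 0.4268, 0.0342], 0.6)]
wrist claw_tongue [([0.1929, 0.2657, 0.0754], 0.67), ([0.4623, 0.2583, -0.0019], 0.32)]
wrist claw_back [([0.5332, 0.1481, -0.0014], 0.83), ([0.1984, 0.2766, 0.0033], 0.7), ([0.5457, 0.3542, 0.0022], 0.7)]
wrist claw_top [([0.5167, 0.1463, 0.1012], 0.76), ([0.2131, 0.2863, 0.1016], 0.75), ([0.5529, 0.3641, 0.1033], 0.47)]
wrist post [([0.6498, 0.1874, 0.0026], 0.88), ([0.464, 0.0997, 0.0016], 0.56), ([0.5662, -0.0171, -0.0002], 0.44)]
wrist seat []Traceback (most recent call last):
  File "<stdin>", line 5, in <module>
  File "h.py", line 11, in pp
    L=[(np.round(d['location'],4),round(d['p'],2)) for d in manip.pinpoint(c,n)]
                                                            ~~~~~~~~~~~~~~^^^^^
ValueError: it knows: blower, bowl, claw_back, claw_tongue, claw_top, claw_web, clawarm, hood, lens, plain_arm, post, seat, used_post, wrench
```

View pics/c.png

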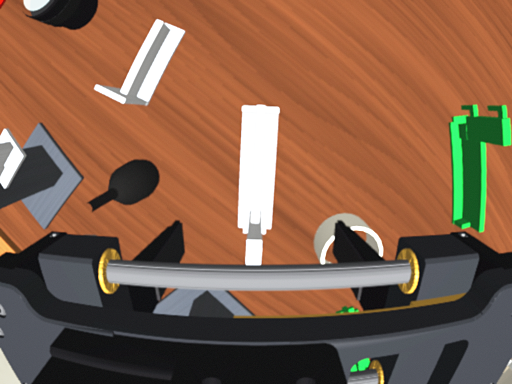

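```bash
python3 - <<'E'
from h import *
from scipy.optimize import least_squares
px=np.array([[243,106],[280,106],[247,239],[262,239]])
M=np.array([[-85,22,30],[-85,-22,30],[51,8,105],[51,-8,105]])/1e3
def f(p,s=1):
    c,sn=np.cos(p[2]),np.sin(p[2]);W=M.copy();W[:,0]=p[0]+c*M[:,0]-sn*M[:,1]*s;W[:,1]=p[1]+sn*M[:,0]+c*M[:,1]*s
    return (proj(W,'wrist')-px).ravel()
for s in (1,-1):
    r=least_squares(f,[.468,.102,.7],args=(s,));print(s,r.x[:2],np.degrees(r.x[2]),np.round(r.fun,1))
E
```

```text
1 [0.46388181 0.10293392] 36.42544302392215 [ 37.5   0.9 -36.9  -1.4  15.1   1.  -15.5   0.1]
-1 [0.46374435 0.10284266] 36.80754669857146 [-0.4 -1.4  0.   0.6 -0.2 -0.   0.5  0.8]
```

Emit:
apply_moves([
  [1, 0, -0.2, -4, -3],
  [1, 0, -0.2, -8, -3],
  [1, 0, -0.2, -12, -3],
  [1, 0, -0.2, -15.5, -3],
  [1, 0, -0.2, -18, -3],
  [1, 0, -0.2, -19.7, -3],
  [1, 0, -0.2, -19.7, -3],
  [1, 0, -0.2, -19.7, -3],
], newtons=40)

```text
clock: 3.7
ee_pos: [0.4648, 0.103, 0.2081]
orientation: [0.991, -2.981, 0.0]
ft_force: [0.3, -0.3, 0.2]
width: 1.0
```

Emit:
apply_moves([
  [-1, 0, 0, 0, 0],
  [-1, 0, 0, 0, 0],
  [-1, 0, 0, 0, 0],
  [-1, 0, 0, 0, 0],
  [-1, 0, 0, 0, 0],
  [-1, 0, 0, 0, 0],
  [-1, 0, 0, 0, 0],
  [-1, 0, 0, 0, 0],
], newtons=40)

```text
clock: 4.5
ee_pos: [0.4646, 0.1029, 0.2077]
orientation: [0.991, -2.981, -0.0]
ft_force: [0.7, 0.5, -0.2]
width: 0.384
```

```bash
python3 - <<'E'
from h import *
st()
for c in ('top','scene'):
  for i in range(3):
    manip.get_image(c); pp([c],['post','seat'],np.array([.65,.187]),.05)
a=manip.get_image('top');b=manip.get_image('scene')
P=np.round(proj([[.652,.187,.0],[.652,.187,.275]],'top'));Q=np.round(proj([[.652,.187,.0],[.652,.187,.275]],'scene'));print(P,Q)
A=a[95:165,150:230];B=b[220:320,250:330]
cv2.imwrite('pics/d.png',np.hstack([cv2.resize(A,(400,350),interpolation=3),cv2.resize(B,(400,500),interpolation=3)[:350] if 0 else cv2.resize(B,(280,350),interpolation=3)]))
E
```

```text
t 4.5 tcp [0.4646 0.1029 0.2077] yaw_y 126.78 z [-0. -0. -1.] F [ 0.7  0.5 -0.2] w 0.384
top post [([0.6553, 0.1877, -0.0014], 0.75)]
top seat [([0.6538, 0.1882, 0.1258], 0.71)]
top post [([0.65, 0.1887, 0.0019], 0.58)]
top seat [([0.6526, 0.1898, 0.1232], 0.92)]
top post [([0.6538, 0.1886, 0.0006], 0.84)]
top seat [([0.6543, 0.1858, 0.1232], 0.97)]
scene post [([0.6508, 0.1922, -0.0018], 0.67), ([0.6524, 0.187, 0.1256], 0.39)]
scene seat [([0.651, 0.1849, 0.1242], 0.86)]
scene post [([0.6543, 0.19, -0.0013], 0.73)]
scene seat []
scene post []
scene seat [([0.6514, 0.1849, 0.1229], 0.71)]
[[193. 143.]
 [175. 116.]] [[296. 276.]
 [303. 233.]]
```

View pics/d.png

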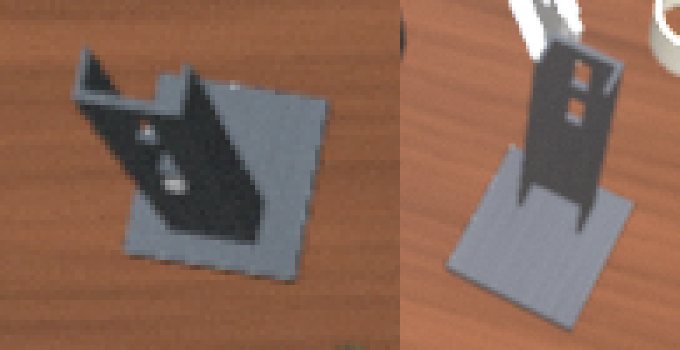

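```bash
python3 - <<'E'
from h import *
from scipy.optimize import least_squares
T=(np.array([[124,247],[296,274],[328,99],[74,99],[185,112]])+.5)/5-.5+[150,95]
Mt=np.array([[-20,60,10],[-20,-60,10],[110,-60,10],[0,30,275],[0,-30,275]])/1e3
S=(np.array([[47,263],[173,323],[234,203],[113,147]])+.5)/3.5-.5+[250,220]
Ms=np.array([[110,-60,10],[110,60,10],[-20,60,10],[-20,-60,10]])/1e3
def w(p,M):
    c,s=np.cos(p[2]),np.sin(p[2]);return np.c_[p[0]+c*M[:,0]-s*M[:,1],p[1]+s*M[:,0]+c*M[:,1],M[:,2]]
ft=lambda p:(proj(w(p,Mt),'top')-T).ravel()
fs=lambda p:(proj(w(p,Ms),'scene')-S).ravel()
for f in (ft,fs,lambda p:np.r_[ft(p),fs(p)]):
    r=least_squares(f,[.652,.187,0]);print(np.round(r.x[:2],4),np.degrees(r.x[2]),np.round(r.fun,1))
E
```

```text
[0.6526 0.1859] -8.855631888105 [-0.1  0.6  0.2  0.5  0.4 -0.8 -0.  -0.5 -0.4  0.2]
[0.6485 0.188 ] -9.33231306555659 [-0.4  0.4 -0.   1.5  0.6 -0.7 -0.1 -1.4]
[0.6508 0.1866] -8.922547029061889 [-0.3  1.1 -0.1  1.1  0.2 -0.3 -0.3  0.1 -0.7  0.9 -0.9  1.2 -0.4  2.
 -0.  -0.3 -0.8 -0.8]
```

Post fit: (0.652, 0.187) with yaw about -9°, and the nets agree. The web is gripped (opening 0.38; still to be confirmed on lifting). Next I lift the arm and bring it to a standoff in front of the slots.

Emit:
apply_moves([
  [-1, 0, 0, 2, 0],
  [-1, 0, 0, 5, 0],
  [-1, 0, 0, 9, 0],
  [-1, 0, 0, 13, 0],
  [-1, 0, 1, 15, -6],
  [-1, 1, 3, 15, -14],
  [-1, 2.5, 5, 15, -22],
  [-1, 4, 7, 15, -30],
  [-1, 5.5, 9, 15, -38],
  [-1, 6.4, 10.4, 15, -43],
  [-1, 6.4, 10.4, 15, -46],
  [-1, 6.4, 10.4, 15, -46],
])

```text
clock: 6.7
ee_pos: [0.5285, 0.2071, 0.3563]
orientation: [-0.251, -3.129, 0.002]
ft_force: [0.1, -0.1, -4.4]
width: 0.103
```

Emit:
apply_moves([
  [-1, 0, 0, 0, 0],
  [-1, 0, 0, 0, 0],
  [-1, 0, 0, 0, 0],
])

```text
clock: 7.0
ee_pos: [0.5285, 0.2066, 0.3576]
orientation: [-0.252, -3.131, 0.0]
ft_force: [-0.1, 0.3, -2.9]
width: 0.103
```

```bash
python3 - <<'E'
from h import *
st()
for c in ('wrist','top','scene'):
  im=manip.get_image(c); cv2.imwrite(f'pics/e_{c}.png',im)
  pp([c],['claw_tongue','claw_back','claw_top','post','seat'],np.array([.62,.19]),.08)
b=cv2.resize(cv2.imread('pics/e_scene.png')[210:310,240:340],(500,500),interpolation=3)
a=cv2.resize(cv2.imread('pics/e_top.png')[90:190,150:250],(300,300),interpolation=3)
cv2.imwrite('pics/e.png',np.hstack([b,cv2.copyMakeBorder(a,0,200,0,0,0)]))
E
```

```text
t 7.0 tcp [0.5285 0.2066 0.3576] yaw_y 80.79 z [-0. -0. -1.] F [-0.1  0.3 -2.9] w 0.103
wrist claw_tongue []
wrist claw_back [([0.6129, 0.1894, 0.152], 0.65)]
wrist claw_top []
wrist post []
wrist seat []
top claw_tongue [([0.6244, 0.1926, 0.2245], 0.54)]
top claw_back [([0.6093, 0.193, 0.1506], 0.52)]
top claw_top [([0.5899, 0.1965, 0.253], 0.74)]
top post [([0.6511, 0.1887, 0.0017], 0.95)]
top seat [([0.6531, 0.1849, 0.122], 0.56)]
scene claw_tongue [([0.6205, 0.1912, 0.221], 0.62)]
scene claw_back [([0.6082, 0.1962, 0.1528], 0.61)]
scene claw_top [([0.5932, 0.1956, 0.2592], 0.73)]
scene post [([0.6548, 0.1909, 0.0007], 0.87), ([0.5949, 0.1985, 0.2572], 0.71)]
scene seat [([0.6523, 0.1851, 0.1267], 0.67)]
```

View pics/e_wrist.png

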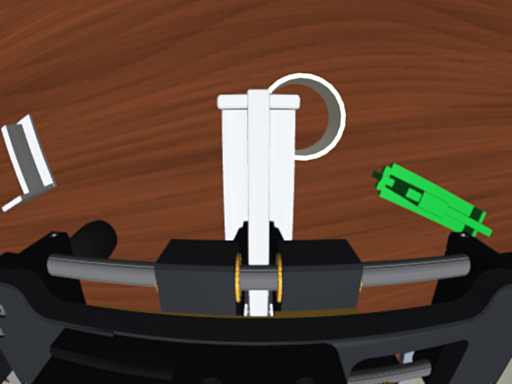

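View pics/e.png

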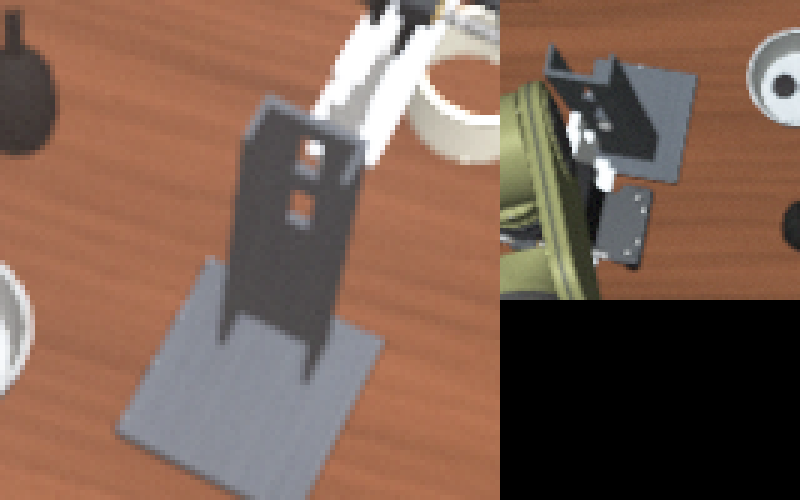

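The arm hangs straight in the grip, on the post's midline, with about 4 cm still to go. I'll enter slowly and watch the force.

Emit:
apply_moves([
  [-1, 0.99, -0.16, -0.1, 0],
  [-1, 1.98, -0.31, -0.1, 0],
  [-1, 2.4, -0.38, -0.1, 0],
  [-1, 2.8, -0.44, -0.1, 0],
  [-1, 3.1, -0.48, -0.1, 0],
  [-1, 3.1, -0.48, -0.1, 0],
])

```text
clock: 8.5
ee_pos: [0.56, 0.202, 0.3567]
orientation: [-0.253, -3.131, 0.0]
ft_force: [0.6, 0.0, -3.1]
width: 0.105
```

Emit:
apply_moves([
  [-1, 0.2, -0.03, 0, 0],
  [-1, 0.4, -0.06, 0, 0],
  [-1, 0.6, -0.09, 0, 0],
  [-1, 0.7, -0.11, 0, 0],
  [-1, 0.7, -0.11, 0, 0],
])

```text
clock: 9.0
ee_pos: [0.5667, 0.201, 0.3568]
orientation: [0.252, 3.131, 0.0]
ft_force: [-0.4, 0.3, -3.3]
width: 0.105
```

```bash
python3 - <<'E'
from h import *
st()
b=manip.get_image('scene');a=manip.get_image('top')
pp(['scene','top'],['claw_tongue','claw_back','claw_top','seat'],np.array([.65,.19]),.1)
b=cv2.resize(b[215:265,275:325],(500,500),interpolation=3)
a=cv2.resize(a[90:150,150:210],(300,300),interpolation=3)
cv2.imwrite('pics/f.png',np.hstack([b,cv2.copyMakeBorder(a,0,200,0,0,0)]))
E
```

```text
t 9.0 tcp [0.5667 0.201  0.3568] yaw_y 80.78 z [ 0.  0. -1.] F [-0.4  0.3 -3.3] w 0.105
scene claw_tongue [([0.6614, 0.1851, 0.2203], 0.68)]
scene claw_back [([0.6492, 0.1892, 0.1509], 0.78)]
scene claw_top [([0.6326, 0.1943, 0.2577], 0.81)]
scene seat [([0.6499, 0.1874, 0.1239], 0.63)]
top claw_tongue [([0.6599, 0.1856, 0.2246], 0.41)]
top claw_back [([0.649, 0.1868, 0.1499], 0.55)]
top claw_top [([0.6547, 0.1882, 0.1258], 0.7), ([0.6291, 0.1897, 0.2558], 0.44)]
top seat [([0.6521, 0.1868, 0.1265], 0.57), ([0.6621, 0.1849, 0.2221], 0.19)]
```

View pics/f.png

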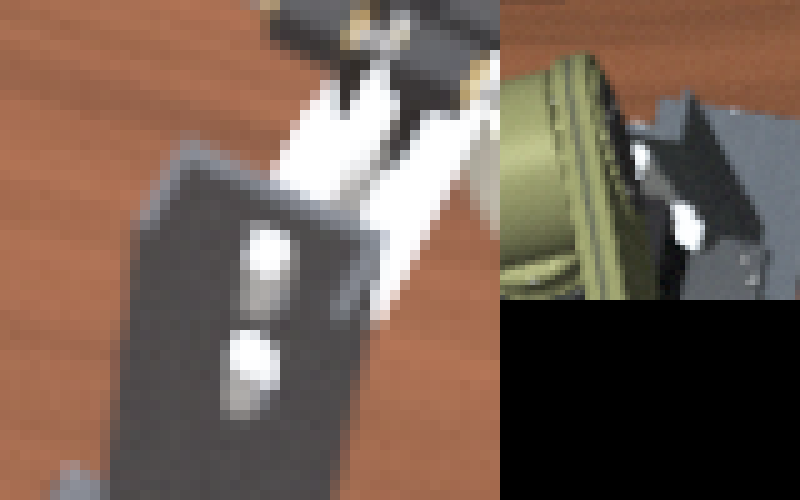

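Both tongues show through the slots, at (266,270) and (250,372) in the left crop. I'll advance in small steps to light contact with the plate.

Emit:
apply_moves([
  [-1, 0.1, -0.015, 0, 0],
  [-1, 0.1, -0.015, 0, 0],
])

```text
clock: 9.7
ee_pos: [0.5677, 0.2009, 0.3568]
orientation: [0.252, 3.131, -0.0]
ft_force: [0.0, -0.2, -3.9]
width: 0.101
```

Emit:
apply_moves([
  [-1, 0.1, -0.015, 0, 0],
  [-1, 0.1, -0.015, 0, 0],
])

```text
clock: 9.9
ee_pos: [0.5685, 0.2008, 0.3567]
orientation: [-0.252, -3.13, -0.0]
ft_force: [-2.7, 0.9, -2.4]
width: 0.107
```

Emit:
apply_moves([
  [-1, 0.1, -0.015, 0, 0],
  [-1, 0.1, -0.015, 0, 0],
])

```text
clock: 10.1
ee_pos: [0.5689, 0.2008, 0.3568]
orientation: [-0.252, -3.128, 0.0]
ft_force: [-8.2, 0.8, -0.2]
width: 0.102
```

Contact is at x≈0.5685. I'll back off about 1 mm and then lower.

Emit:
apply_moves([
  [-1, -0.2, 0.03, 0, 0],
  [-1, -0.2, 0.03, -0.2, 0],
  [-1, -0.2, 0.03, -0.4, 0],
  [-1, -0.2, 0.03, -0.6, 0],
  [-1, -0.2, 0.03, -0.8, 0],
  [-1, -0.2, 0.03, -0.8, 0],
])

```text
clock: 10.7
ee_pos: [0.5675, 0.201, 0.3493]
orientation: [-0.252, -3.131, -0.0]
ft_force: [-4.9, 0.3, 1.6]
width: 0.107
```

Emit:
apply_moves([
  [-1, 0, 0, -0.2, 0],
  [-1, 0, 0, -0.2, 0],
])

```text
clock: 10.9
ee_pos: [0.5675, 0.2011, 0.3486]
orientation: [-0.252, -3.131, -0.001]
ft_force: [-6.8, 0.1, 7.6]
width: 0.102
```

The force fits the catch ramp, and the claws are about 8 mm hooked. I'll ease back a little, then release.

Emit:
apply_moves([
  [-1, -0.1, 0.015, -0.1, 0],
  [-1, -0.1, 0.015, -0.1, 0],
])

```text
clock: 11.1
ee_pos: [0.5666, 0.2013, 0.3474]
orientation: [0.252, 3.13, 0.001]
ft_force: [-5.7, 0.9, 4.0]
width: 0.103
```

Emit:
apply_moves([
  [-0.6, 0, 0, 0, 0],
  [-0.2, 0, 0, 0, 0],
  [0, 0, 0, 0, 0],
  [0, 0, 0, 0, 0],
  [0, 0, 0, 0, 0],
])

```text
clock: 11.6
ee_pos: [0.5667, 0.201, 0.3456]
orientation: [0.252, 3.131, -0.0]
ft_force: [-0.6, -0.2, -0.2]
width: 0.46
```

```bash
python3 - <<'E'
from h import *
st()
for i in range(2):
  for c in ('scene','top','wrist'):
    im=manip.get_image(c); cv2.imwrite(f'pics/g_{c}.png',im)
    pp([c],['claw_back','claw_top','claw_web'],np.array([.62,.19]),.1)
b=cv2.resize(cv2.imread('pics/g_scene.png')[200:270,265:335],(400,400),interpolation=3)
a=cv2.resize(cv2.imread('pics/g_wrist.png'),(400,300))
cv2.imwrite('pics/g.png',np.hstack([b,cv2.copyMakeBorder(a,0,100,0,0,0)]))
E
```

```text
t 11.6 tcp [0.5667 0.201  0.3456] yaw_y 80.78 z [ 0. -0. -1.] F [-0.6 -0.2 -0.2] w 0.46
scene claw_back [([0.6497, 0.1902, 0.1435], 0.55)]
scene claw_top [([0.6333, 0.1909, 0.2474], 0.72)]
scene claw_web [([0.5643, 0.2072, 0.1706], 0.81)]
top claw_back [([0.6496, 0.1894, 0.1405], 0.54)]
top claw_top [([0.6283, 0.1913, 0.2411], 0.58)]
top claw_web []
wrist claw_back [([0.6527, 0.183, 0.1383], 0.6)]
wrist claw_top [([0.568, 0.2006, 0.1699], 0.24)]
wrist claw_web [([0.5628, 0.1999, 0.1697], 0.88)]
scene claw_back [([0.6469, 0.1893, 0.1389], 0.81)]
scene claw_top [([0.6313, 0.192, 0.2449], 0.61)]
scene claw_web [([0.5651, 0.2066, 0.1716], 0.59)]
top claw_back [([0.6471, 0.1896, 0.1377], 0.53)]
top claw_top [([0.6274, 0.1932, 0.2432], 0.66)]
top claw_web []
wrist claw_back [([0.6462, 0.1829, 0.1407], 0.73)]
wrist claw_top []
wrist claw_web [([0.5626, 0.1967, 0.1698], 0.76)]
```

View pics/g.png

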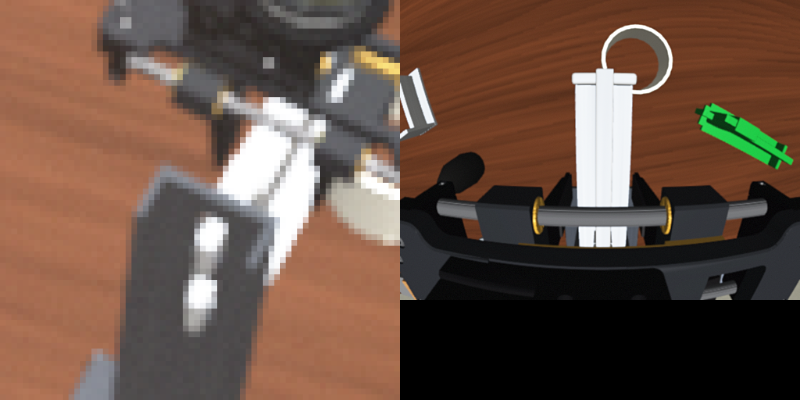

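The arm hangs by both claws about 13–15 mm above home and the fingers are free of it. I'll go up, shut the fingers, and move over the spine's top.

Emit:
apply_moves([
  [0, 0, 0, 2, 0],
  [0, 0, 0, 5, 0],
  [0, 0, 0, 9, 0],
  [-1, 0, 0, 12.5, 0],
  [-1, 2, -0.3, 12.5, 0],
  [-1, 4.5, -0.8, 12.5, 0],
  [-1, 6.5, -1.1, 12.5, 0],
  [-1, 6.5, -1.1, 12.5, 0],
  [-1, 6.5, -1.1, 11, 0],
  [-1, 6.5, -1.1, 10, 0],
  [-1, 6.5, -1.1, 10, 0],
])

```text
clock: 13.9
ee_pos: [0.6305, 0.1902, 0.4422]
orientation: [-0.251, -3.126, 0.002]
ft_force: [0.1, -0.4, -0.8]
width: 0.006
```

```bash
python3 - <<'E'
from h import *
st()
b=manip.get_image('scene');w=manip.get_image('wrist')
pp(['scene','wrist'],['claw_back','claw_top','claw_web'],np.array([.62,.19]),.1)
b=cv2.resize(b[190:270,260:340],(480,480),interpolation=3)
cv2.imwrite('pics/i.png',np.hstack([b,cv2.copyMakeBorder(cv2.resize(w,(320,240)),0,240,0,0,0)]))
E
```

```text
t 13.9 tcp [0.6305 0.1902 0.4422] yaw_y 80.81 z [-0.005 -0.001 -1.   ] F [ 0.1 -0.4 -0.8] w 0.006
scene claw_back [([0.6474, 0.1915, 0.1392], 0.68)]
scene claw_top [([0.6306, 0.1925, 0.247], 0.71)]
scene claw_web [([0.5664, 0.2082, 0.1756], 0.81)]
wrist claw_back [([0.6487, 0.1857, 0.1384], 0.85)]
wrist claw_top [([0.6299, 0.1924, 0.2408], 0.96)]
wrist claw_web [([0.5647, 0.1964, 0.1689], 0.65)]
```

View pics/i.png

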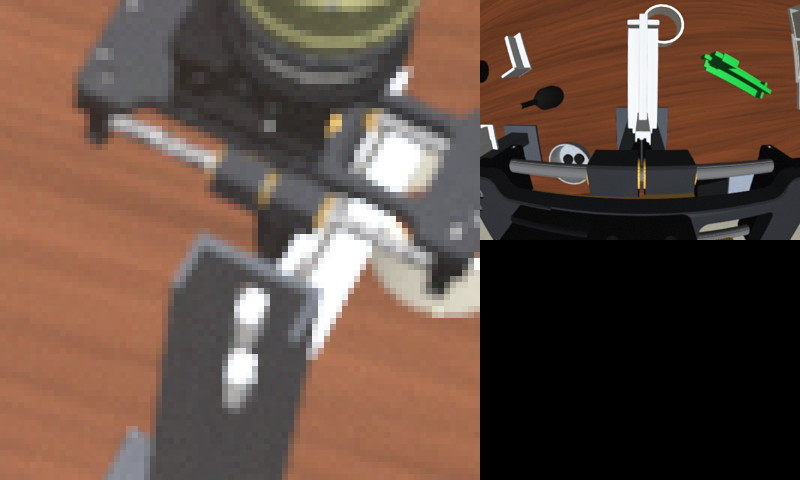

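The shut fingers sit over the spine's top. Now I press down in steps.

Emit:
apply_moves([
  [-1, 0, 0, -0.4, 0],
  [-1, 0, 0, -0.8, 0],
  [-1, 0, 0, -1.1, 0],
  [-1, 0, 0, -1.1, 0],
])

```text
clock: 14.7
ee_pos: [0.6316, 0.19, 0.4341]
orientation: [-0.252, -3.131, 0.0]
ft_force: [0.4, -0.6, -0.8]
width: 0.004
```

Emit:
apply_moves([
  [-1, 0, 0, -0.2, 0],
  [-1, 0, 0, -0.4, 0],
  [-1, 0, 0, -0.4, 0],
])

```text
clock: 15.0
ee_pos: [0.6316, 0.1902, 0.4324]
orientation: [0.252, 3.13, 0.001]
ft_force: [-1.4, -0.7, 5.1]
width: 0.005
```

Emit:
apply_moves([
  [-1, 0, 0, -0.2, 0],
  [-1, 0, 0, -0.4, 0],
  [-1, 0, 0, -0.4, 0],
])

```text
clock: 15.3
ee_pos: [0.6317, 0.1903, 0.4293]
orientation: [0.252, 3.128, 0.002]
ft_force: [-1.7, -0.0, 7.0]
width: 0.005
```

Emit:
apply_moves([
  [-1, 0, 0, -0.2, 0],
  [-1, 0, 0, -0.4, 0],
  [-1, 0, 0, -0.4, 0],
])

```text
clock: 15.6
ee_pos: [0.6317, 0.1901, 0.4238]
orientation: [0.252, 3.13, 0.001]
ft_force: [0.4, 0.1, -0.1]
width: 0.003
```

Emit:
apply_moves([
  [-1, 0, 0, -0.2, 0],
  [-1, 0, 0, -0.4, 0],
  [-1, 0, 0, -0.4, 0],
])

```text
clock: 15.9
ee_pos: [0.6316, 0.1901, 0.4198]
orientation: [0.252, 3.131, -0.0]
ft_force: [-2.5, -0.3, 5.3]
width: 0.004
```

Emit:
apply_moves([
  [-1, 0, 0, -0.2, 0],
  [-1, 0, 0, -0.2, 0],
])

```text
clock: 16.1
ee_pos: [0.6315, 0.19, 0.4196]
orientation: [0.252, 3.13, 0.0]
ft_force: [-5.2, 0.1, 11.2]
width: 0.004
```

It snapped through and now meets a hard stop at tip height 0.230, which is the home height. One more firm press to confirm.

Emit:
apply_moves([
  [-1, 0, 0, -0.2, 0],
  [-1, 0, 0, -0.3, 0],
  [-1, 0, 0, -0.3, 0],
  [-1, 0, 0, -0.3, 0],
])

```text
clock: 16.5
ee_pos: [0.6314, 0.19, 0.4195]
orientation: [0.252, 3.129, 0.001]
ft_force: [-9.4, -1.8, 19.0]
width: 0.001
```

Emit:
apply_moves([
  [-1, 0, 0, 1, 0],
  [-1, 0, 0, 4, 0],
  [-1, 0, 0, 8, 0],
  [-1, -4, 0, 11, 0],
  [-1, -9, 0, 11, 0],
  [-1, -14, 0, 11, 0],
  [-1, -19, 0, 11, 0],
  [-1, -24, 0, 11, 0],
  [-1, -24, 0, 11, 0],
  [-1, -24, 0, 11, 0],
])

```text
clock: 17.5
ee_pos: [0.3907, 0.19, 0.5235]
orientation: [0.251, 3.13, 0.0]
ft_force: [0.4, 0.1, 0.1]
width: 0.005
```

```bash
python3 - <<'E'
from h import *
st()
for i in range(2):
  for c in ('scene','top'):
    im=manip.get_image(c); cv2.imwrite(f'pics/j_{c}.png',im)
    pp([c],['claw_back','claw_top','claw_web','seat'],np.array([.62,.19]),.1)
b=cv2.resize(cv2.imread('pics/j_scene.png')[195:275,260:340],(400,400),interpolation=3)
a=cv2.resize(cv2.imread('pics/j_top.png')[100:180,150:230],(400,400),interpolation=3)
cv2.imwrite('pics/j.png',np.hstack([b,a]))
E
```

```text
t 17.5 tcp [0.3907 0.19   0.5235] yaw_y 80.83 z [ 0.001  0.    -1.   ] F [0.4 0.1 0.1] w 0.005
scene claw_back [([0.6497, 0.186, 0.1241], 0.96)]
scene claw_top [([0.6298, 0.1908, 0.2317], 0.88), ([0.57, 0.2039, 0.1217], 0.75)]
scene claw_web [([0.5673, 0.2078, 0.1559], 0.74)]
scene seat [([0.6549, 0.1853, 0.1264], 0.62)]
top claw_back [([0.6526, 0.1871, 0.1263], 0.96)]
top claw_top [([0.6268, 0.1917, 0.2285], 0.98)]
top claw_web [([0.5672, 0.2016, 0.1556], 0.93), ([0.6643, 0.1847, 0.1996], 0.46)]
top seat [([0.6517, 0.1885, 0.1254], 0.97)]
scene claw_back [([0.6522, 0.1914, 0.1267], 0.77)]
scene claw_top [([0.6309, 0.192, 0.231], 0.62)]
scene claw_web [([0.5647, 0.2056, 0.1555], 0.73)]
scene seat [([0.6525, 0.1872, 0.1274], 0.86)]
top claw_back [([0.652, 0.1887, 0.1285], 0.56)]
top claw_top [([0.6331, 0.1892, 0.2282], 0.64)]
top claw_web [([0.5685, 0.2014, 0.1519], 0.9)]
top seat [([0.6531, 0.1861, 0.1219], 0.94)]
```

View pics/j.png

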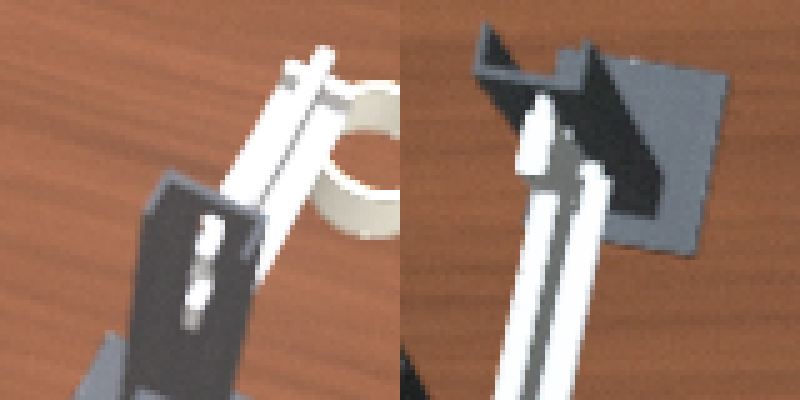

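```bash
python3 -c "
from station import manip
manip.close_job()"
```

```text
the job is handed in; nothing more can be done
```

The aluminium claw arm is hung on the empty post, pressed fully home and, as far as I can tell, locked under the catch. I gripped it by the web, hooked both claws into the slots and let go. It rested on the catch about 13–15 mm high, and I then pressed the spine's top down with shut fingers. The job was handed in at about 18 s with the robot well clear.

**Home position:** while pressing, the resistance was about 7 N, then dropped to zero about 4 mm above home. It then met a hard stop at 0.230 m, the home height, and held there at 19 N. After I withdrew, the networks put `claw_back` at about (0.652, 0.188, 0.126), on the seat to within 2 mm.

**Catch:** the catch itself cannot be seen in the pictures. That it is out over the arm is inferred from the force drop and the hard stop.

**Disagreements:** the first network readings suggested an arm yaw of about 41°, while the close-up fit gave 36.8°, which I used. On the post's position the two fixed cameras disagreed by about 4 mm in x; first contact with the plate settled it. Single network readings scattered by a few mm.

**Everything else:** no move came near the other objects. I did not measure them again at the end.

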